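Close and lock a woodturner's drilling jig

TASK

Lower the loose top plate, kept level, onto the two guide pins of the drilling jig until it lies flush on the jig's two shoulders; do not let it drop. Then lock it: turn only the wide lower ring of the plate's double knob clockwise (seen from above) right up to its stop, where its mark meets the mark on the plate, and leave the narrow upper knob, which holds the drilling depth, at its setting. Let go and leave the other things on the bench where they are.

Things in the scene. Friction and masses are not known exactly. Their poses are not given: they have to be found in the camera images.
- jig: Jig fixed to the bench: wooden base 240 (x) x 120 x 20 mm, origin under its centre, z up. Two shoulders at x = +-85 mm (44 x 100 mm) with tops 55 mm above the origin; from the middle of each rises a steel guide pin, 12 mm thick, 34 mm tall, tapering over its last 10 mm to 5 mm (pin ends 89 mm above the origin). A turned blank lies between the shoulders, below their tops.
- seat (a point): Midpoint between the two pins at the height of the shoulder tops, 55 mm above the jig's origin: where the plate's origin must come to lie. x runs from pin to pin.
- plate: Loose plywood top plate, 210 (x) x 100 x 18 mm, about 0.5 kg (varies), lying flat on the bench at first. Origin at the centre of its underside, z up. Two through holes of 14 mm at x = +-85 mm, y = 0, slightly chamfered, fit the pins; either way round will do. The double knob stands at its centre; the plate can be carried by the wide ring.
- ring (a joint): Angle of the wide lower ring: knurled aluminium, 56 mm in diameter, 3 to 21 mm above the plate's top face, on the plate's z axis. Grows as it turns clockwise seen from above; starts between 0 and 0.5; hard stop at 2.4 rad = locked. Stiff (0.22 N m), stays where left. It needs more turn than one comfortable grasp gives.
- inner (a joint): Angle of the narrow upper knob (inner): black, 36 mm in diameter, from 22.5 to 38.5 mm above the plate's top face, on the same axis. It starts at 0 and turns very easily (0.02 N m) either way. It must stay within 0.15 rad of 0.
- ring_mark (a point): Short dark radial line on the ring's top face, 23 mm from the knob's axis.
- plate_mark (a point): Dark line on the plate's top face, on the plate's +x side, its centre 46 mm from the knob's axis. At the stop the ring's mark points at it.
- foot: Bystander: small turned wooden furniture foot, 68 mm tall, 48 mm wide, standing; origin under its centre.
- glass: Bystander: glass tumbler, 85 mm tall, 72 mm wide; origin under its centre.
- brush: Bystander: hand brush, 220 mm long, lying.
- offcut: Bystander: dark wooden offcut, 60 x 45 x 35 mm.
- wax: Bystander: small wax jar, 45 mm tall, 68 mm wide.
- mallet: Bystander: wooden mallet, 260 mm long, lying.
There are look-alikes about, which are no part of the job. What is shaped like the plate but purple or red is not meant.

How it is judged:
By the outcome, as a careful person would: the job done as asked, in the order asked, and still so for the second after the job is handed in, with the robot touching nothing.
It also fails if it takes over 64 s, if anything falls off the work surface, if the arm or the gripper's body presses on something with over 40 N, if the wrist force passes 120 N, or if a joint passes its speed limit or range.

ROBOT

A 6-joint arm with a two-finger parallel gripper is mounted at the origin on the work surface. World frame = base frame: x ahead of the robot, y to its left, z up, the work surface at z = 0. Lengths are in m, angles in rad, forces in N, time in s.
With the tool pointing down it reaches from about 0.3 to 0.75 m from the base axis. Payload 8.5 kg.
Tool frame: the origin (TCP) lies at the very end of the fingers, on their centre line; the grasp point (between the pads) lies r.hold_point_z behind it (r.hold_point_z is the distance from the TCP to the grasp point, in m); z points along the fingers, y is the line along which they close (so a half turn about z gives the same grasp; the last joint's range is limited). The gripper opens to 85 mm and grips with 20 to 120 N. Pads are 22 mm wide; open, the fingers measure 114 mm over their backs; the gripper's body (76 mm by 85 mm) begins 54 mm behind the grasp point. The pads swing forward as they close: fully open they stand 13 mm farther back than shut.
Start: joints at [-1.547, 0.381, 1.297, -0, 1.464, -0.215], TCP at [0.13, -0.534, 0.231] pointing down, gripper open.
Joint ranges: [-3.11, 3.11], [-0.89, 2.33], [0.22, 2.48], [-1.42, 4.56], [0.17, 2.85], [-2.88, 2.88]. Speed limits (rad/s): [2.39, 2.39, 3.14, 3.14, 3.14, 3.14].

INTERFACE

Orientations are given as a unit quaternion [w, x, y, z].
In Python, from cell import r, imaging gives the robot as it stands.
- The arm moves only by the tool drive_tool, never from a script. Its argument "motion" is a list of rows, each an object with "translation": the shift along the tool's x, y, z in mm, a list of three; "turn": the turn, a rotation vector about the tool's x, y, z in rad, a list of three; "jaw": the finger opening in mm, from 0 to 85.4. In form: [{"translation": [tx, ty, tz], "turn": [wx, wy, wz], "jaw": jaw}, ...]. A call has 1 to 12 rows; each row shifts and turns the commanded pose from where the row before left it, along the tool's axes as they then stand; what a row does not reach is not made up. A row lasts 1/10 s, in which the tool goes at most 50 mm and 8.59 degrees, less where a joint would pass 70% of its speed; a pose out of reach is approached as far as the arm can. A call with a gripper value outside its range is refused whole. The fingers move at their own pace and stop on an object; "force" is the grip in N (left out, the last holds). Time passes only in rows, so rows that do not move let the fingers close. It gives the time, the measured TCP pose, the force, the opening and the grip force at its end, in the units of the state.
- r.get_state(): the state, without advancing time (a new reading comes with each control period).
- imaging.camera(name): name is "scene" or "top"; returns the picture (420x560x3 uint8, red, green, blue); there is no depth.
- imaging.get_calibration(name): a dict with "K" (3x3 intrinsics, pixels), "rvec" (rotation vector, rad) and "tvec" (3), from world to camera coordinates, as OpenCV has them. Camera axes: x right, y down, z forward; pixel columns grow to the right and rows downward; lengths in m; the calibration is good to about 2 mm. A picture is of the moment at which its call begins. get_calibration takes no time and is no camera call.
- r.sign_off(): hands the job in; it is judged then, once.
The state is a dict: "time_s": time; "joints": joint angles; "joint_vel": joint speeds; "tau": joint torques, N m; "tool_pos": TCP position; "ee_rot": TCP orientation; "ft_force": force on the tool from outside, world axes, zero at the start; "moment": the same for the moment, N m; "width": finger opening in m; "finger_force": force on a finger pad.
Only numpy, scipy, OpenCV 4.12 (cv2) and the standard library are available. Lean on these libraries where they do the work, as an engineer would, in place of code of your own. Each camera call takes 0.05 s, during which the arm holds its last target. There are 200 camera calls.

## Working session

There is one attempt and no reset: what is moved stays moved. The work goes in short steps, Python scripts to look and compute and a tool call to move; the robot and the scene stay as the last step left them, time stands still between calls to the robot, and variables do not carry over. Pictures are saved under pics/ and viewed, at most 10 in all, crops included, and the job is handed in when it is done.

Besides the shell and the picture viewer there is one more tool, called after "Call:" as name([rows], argument=value, ...), one row to a line, values as JSON. drive_tool: Moves the arm, as the interface text tells. Its arguments: {"type":"object","properties":{"motion":{"type":"array","items":{"type":"object","properties":{"translation":{"type":"array","items":{"type":"number"}},"turn":{"type":"array","items":{"type":"number"}},"jaw":{"type":"number"}}}},"force":{"type":"number"}},"required":["motion"]}

```bash
mkdir -p pics; ls; python3 - <<'E'
from cell import r, imaging
import cv2,numpy as np
s=r.get_state();print({k:np.round(v,3).tolist() for k,v in s.items()}, r.hold_point_z)
for n in("scene","top"):
    cv2.imwrite(f"pics/{n}0.png",imaging.camera(n)[:,:,::-1]); print(imaging.get_calibration(n))
E
```

```text
pics
{'time_s': 0.0, 'joints': [-1.547, 0.381, 1.298, -0.0, 1.464, -0.215], 'joint_vel': [0.001, -0.0, 0.001, 0.002, 0.0, -0.002], 'tau': [0.001, -44.847, -23.128, -0.0, 0.005, 0.0], 'tool_pos': [0.13, -0.534, 0.231], 'ee_rot': [-0.001, 0.993, 0.119, 0.0], 'ft_force': [-0.176, -0.209, -0.027], 'moment': [0.012, 0.015, -0.014], 'finger_force': 0.0, 'width': 0.085} 0.0187
{'K': array([[384.26270343,   0.        , 279.84356253],
       [  0.        , 384.26270343, 208.50483302],
       [  0.        ,   0.        ,   1.        ]]), 'rvec': array([ 1.87153027,  1.17460546, -0.60812894]), 'tvec': array([-0.18890819, -0.19240818,  1.46424952])}
{'K': array([[396.86604987,   0.        , 282.85329189],
       [  0.        , 396.86604987, 210.50426625],
       [  0.        ,   0.        ,   1.        ]]), 'rvec': array([ 2.15943291, -2.22248443,  0.0767995 ]), 'tvec': array([4.03257407e-04, 4.41592337e-01, 1.27538118e+00])}
```

View pics/top0.png

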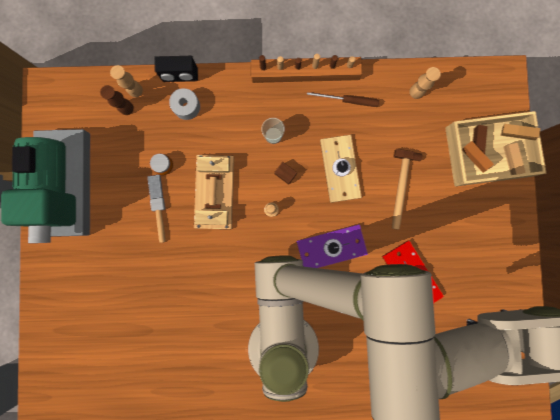

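View pics/scene0.png

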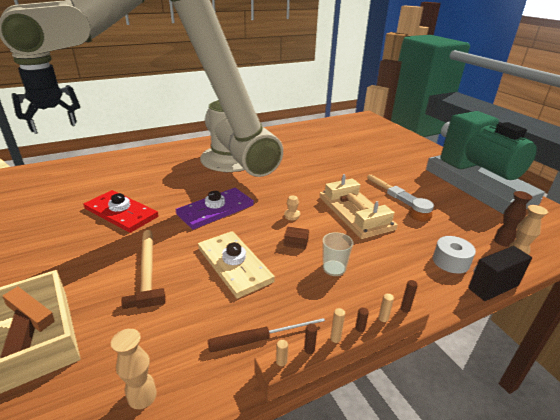

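Candidates: plywood plate at top (341,168), purple at (333,247), red at (412,270). The plywood one fits the description. The jig is at (213,192). Close crop to check.

```bash
cat > h.py <<'E'
from cell import r, imaging
import cv2,numpy as np
from scipy.spatial.transform import Rotation as R
def ray(n,uv,z):
    c=imaging.get_calibration(n); M=cv2.Rodrigues(c["rvec"])[0]; t=c["tvec"]
    d=M.T@np.linalg.inv(c["K"])@[uv[0],uv[1],1]; o=-M.T@t
    return o+d*(z-o[2])/d[2]
def proj(n,p):
    c=imaging.get_calibration(n); return cv2.projectPoints(np.array(p,float).reshape(-1,3),c["rvec"],c["tvec"],c["K"],None)[0].reshape(-1,2)
def tri(uvs):
    A=[];b=[]
    for n,uv in uvs.items():
        c=imaging.get_calibration(n); M=cv2.Rodrigues(c["rvec"])[0]; q=np.linalg.inv(c["K"])@[uv[0],uv[1],1]; d=M.T@q; d/=np.linalg.norm(d); o=-M.T@c["tvec"]
        P=np.eye(3)-np.outer(d,d); A.append(P); b.append(P@o)
    return np.linalg.lstsq(np.vstack(A),np.hstack(b),rcond=None)[0]
def tool():
    s=r.get_state(); w,x,y,z=s["ee_rot"]; return np.array(s["tool_pos"]),R.from_quat([x,y,z,w]),s
def crop(n,img,x0,y0,x1,y1,f,name):
    cv2.imwrite(f"pics/{name}.png",cv2.resize(img[y0:y1,x0:x1,::-1],None,fx=f,fy=f,interpolation=cv2.INTER_CUBIC))
E
python3 - <<'E'
from h import *
t=cv2.imread("pics/top0.png")[:,:,::-1]; s=cv2.imread("pics/scene0.png")[:,:,::-1]
a=cv2.resize(t[145:240,185:375],None,fx=4,fy=4,interpolation=cv2.INTER_CUBIC)
b=cv2.resize(s[170:300,190:400],None,fx=3.6,fy=3.6*.47,interpolation=cv2.INTER_CUBIC)
b=np.pad(b,((0,0),(0,max(0,a.shape[1]-b.shape[1])),(0,0)))[:,:a.shape[1]]
cv2.imwrite("pics/crop1.png",np.vstack([a,b])[:600,:,::-1])
E
```

```text
(no output)
```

View pics/crop1.png

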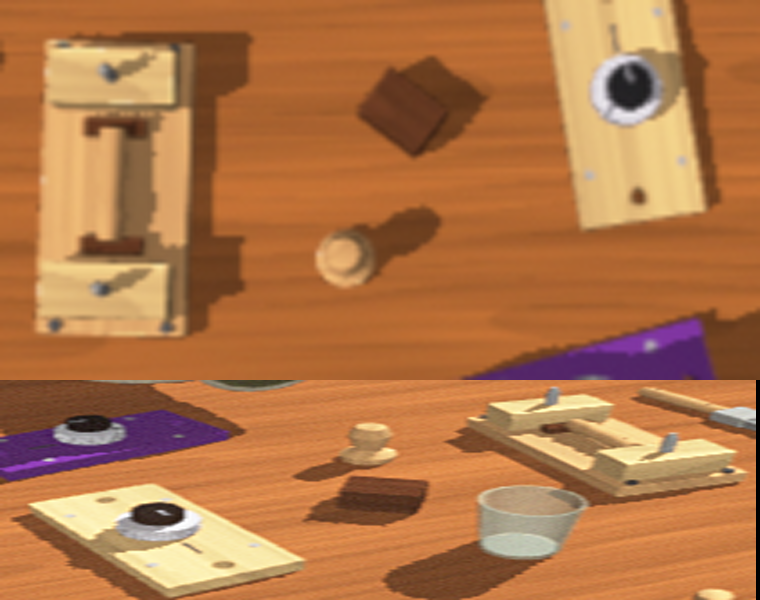

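```bash
python3 - <<'E'
from h import *
t=cv2.imread("pics/top0.png"); h=cv2.cvtColor(t,cv2.COLOR_BGR2HSV); s=cv2.imread("pics/scene0.png")
for p in[(330,150),(350,185),(205,163),(208,222),(195,190),(230,190)]: print(p,h[p[1],p[0]])
m=cv2.inRange(h,(15,70,170),(32,170,255))
for z,(x0,y0,x1,y1) in((.018,(315,125,370,210)),(.055,(190,150,240,235))):
    q=np.zeros_like(m); q[y0:y1,x0:x1]=m[y0:y1,x0:x1]
    for c in cv2.findContours(q,cv2.RETR_EXTERNAL,cv2.CHAIN_APPROX_NONE)[0]:
        if cv2.contourArea(c)<150: continue
        b=cv2.boxPoints(cv2.minAreaRect(c)); w=np.array([ray("top",p,z)[:2] for p in b])
        print(z,cv2.contourArea(c),b.round(1).tolist(),w.round(4).tolist(),"ctr",w.mean(0).round(4),[np.linalg.norm(w[i]-w[i-1]).round(4) for i in range(4)])
# knob: black top
g=cv2.inRange(h,(0,0,0),(180,255,70)); q=g[155:178,330:352]; y,x=np.nonzero(q); print("blk",x.mean()+330,y.mean()+155,len(x), ray("top",(x.mean()+330,y.mean()+155),.0565))
a=cv2.resize(t[150:235,190:240],None,fx=8,fy=7,interpolation=cv2.INTER_CUBIC)
b=cv2.resize(s[170:240,318:400],None,fx=4.8,fy=4.8,interpolation=cv2.INTER_CUBIC)
b=np.pad(b,((0,max(0,595-b.shape[0])),(0,0),(0,0)))[:595]
cv2.imwrite("pics/crop2.png",np.hstack([a[:595],b])[:, :800])
E
```

```text
(330, 150) [ 19 114 233]
(350, 185) [ 20 111 238]
(205, 163) [ 18 118 220]
(208, 222) [ 18 119 221]
(195, 190) [ 14 115 223]
(230, 190) [ 15 132 222]
0.018 1577.5 [[319.29998779296875, 138.8000030517578], [350.3999938964844, 133.60000610351562], [361.1000061035156, 197.5], [329.8999938964844, 202.6999969482422]] [[0.6734, -0.1386], [0.6878, -0.2414], [0.4763, -0.2676], [0.4623, -0.1658]] ctr [ 0.5749 -0.2034] [np.float64(0.2129), np.float64(0.1039), np.float64(0.2132), np.float64(0.1028)]
0.055 244.0 [[221.8000030517578, 205.8000030517578], [223.3000030517578, 171.6999969482422], [232.3000030517578, 172.10000610351562], [230.8000030517578, 206.1999969482422]] [[0.4591, 0.1796], [0.5673, 0.1729], [0.5653, 0.1444], [0.457, 0.1513]] ctr [0.5122 0.162 ] [np.float64(0.0284), np.float64(0.1085), np.float64(0.0286), np.float64(0.1085)]
0.055 1492.0 [[193.3000030517578, 227.6999969482422], [196.0, 154.6999969482422], [228.5, 155.89999389648438], [225.8000030517578, 228.89999389648438]] [[0.3928, 0.27], [0.624, 0.2581], [0.6173, 0.1554], [0.3861, 0.1685]] ctr [0.505 0.213] [np.float64(0.1017), np.float64(0.2315), np.float64(0.1029), np.float64(0.2316)]
blk 342.2597402597403 166.53246753246754 77 [ 0.5728392  -0.20419007  0.0565    ]
```

View pics/crop2.png

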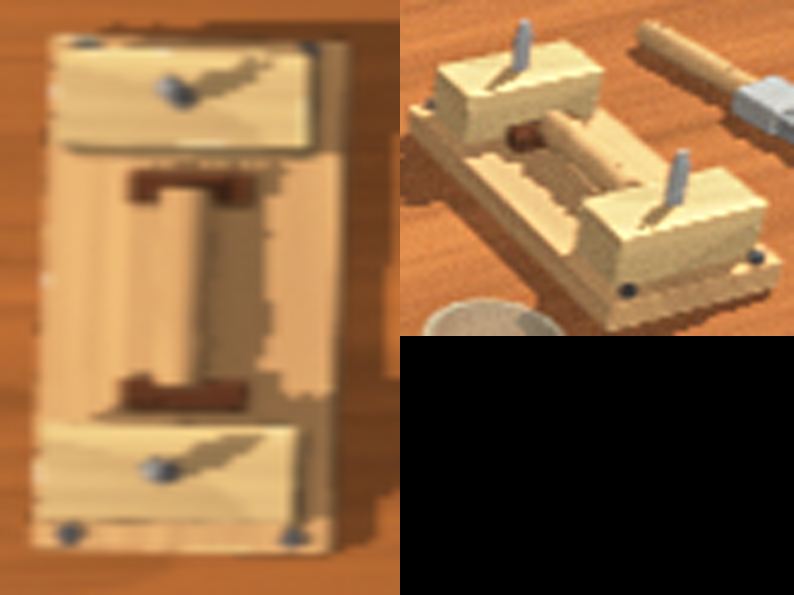

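```bash
python3 - <<'E'
from h import *
T=lambda x,y:(x/8+189.56,y/7+149.57); S=lambda x,y:((x-400)/4.8+317.6,y/4.8+169.6)
tips=[]
for nm,t,s,tb,sb in(("lo",(150,466),(523,21),(172,472),(521,68)),("hi",(165,83),(683,153),(184,98),(676,203))):
    P=tri({"top":T(*t),"scene":S(*s)}); tips.append(P); print(nm,P.round(4),"tip planes",ray("top",T(*t),.089).round(4),ray("scene",S(*s),.089).round(4),"base",ray("top",T(*tb),.055).round(4),ray("scene",S(*sb),.055).round(4))
d=tips[1]-tips[0]; print(np.linalg.norm(d[:2]),np.degrees(np.arctan2(d[1],d[0])),(tips[0]+tips[1])/2)
# shoulders
for nm,pts in(("hi",[(57,46),(312,46),(312,148),(57,148)]),("lo",[(42,425),(297,425),(297,520),(40,517)])):
    w=np.array([ray("top",T(*p),.055)[:2] for p in pts]);print(nm,w.round(4).tolist(),w.mean(0))
print("nadir",proj("top",[[.5,0,0],[.5,0,.1]]))
# plate holes & mark, top
g=cv2.cvtColor(cv2.imread("pics/top0.png"),cv2.COLOR_BGR2GRAY).astype(float)
for nm,(x0,y0,x1,y1) in(("lo",(340,189,350,198)),("hi",(333,138,341,145)),("mark",(335,149,342,159))):
    w=np.clip(np.median(g[y0:y1,x0:x1])-15-g[y0:y1,x0:x1],0,None); yy,xx=np.mgrid[y0:y1,x0:x1]; c=((w*xx).sum()/w.sum(),(w*yy).sum()/w.sum()); print(nm,np.round(c,2),w.sum(),ray("top",c,.016).round(4))
E
```

```text
lo [0.4252 0.2152 0.091 ] tip planes [0.4259 0.2164 0.089 ] [0.4219 0.2165 0.089 ] base [0.4248 0.214  0.055 ] [0.4238 0.2184 0.055 ]
hi [0.5946 0.2078 0.0893] tip planes [0.5946 0.2077 0.089 ] [0.5943 0.2083 0.089 ] base [0.5941 0.2063 0.055 ] [0.5952 0.2094 0.055 ]
0.16954294416416318 -2.4773818824829807 [0.5099215  0.21149583 0.09014113]
hi [[0.6193, 0.2562], [0.6165, 0.1552], [0.5699, 0.1561], [0.5727, 0.2569]] [0.59460905 0.20607294]
lo [[0.4474, 0.2646], [0.4445, 0.1645], [0.4019, 0.1654], [0.4061, 0.266]] [0.42498132 0.21512228]
nadir [[278.58737507 193.15700724]
 [278.38335951 189.59957445]]
lo [344.09 193.71] 1074.0 [ 0.4904 -0.2132  0.016 ]
hi [335.66 142.67] 907.0 [ 0.6595 -0.1921  0.016 ]
mark [338.14 154.15] 234.0 [ 0.6211 -0.1988  0.016 ]
```

Call:
drive_tool([
  {"translation": [36,-15.5,0]},
  {"translation": [36,-15.5,0]},
  {"translation": [36,-15.5,0]},
  {"translation": [36,-15.5,0]},
  {"translation": [36,-15.5,0]},
  {"translation": [36,-15.5,0]},
  {"translation": [36,-15.5,0]},
  {"translation": [36,-15.5,0]},
  {"translation": [36,-15.5,0]},
  {"translation": [36,-15.5,0]},
  {"translation": [36,-15.5,0]},
  {"translation": [36,-15.5,0]},
])

```text
validation failed for argument at $.mo...
```

Call:
drive_tool([
  {"translation": [36,-15,0]},
  {"translation": [36,-15,0]},
  {"turn": [0,0,-0.144]},
  {"turn": [0,0,-0.144]},
  {"turn": [0,0,-0.144]},
  {"turn": [0,0,-0.144]},
  {"turn": [0,0,-0.144]},
  {"turn": [0,0,-0.144]},
  {"turn": [0,0,-0.144]},
  {"turn": [0,0,-0.144]},
  {"turn": [0,0,-0.144]},
  {"turn": [0,0,-0.144]},
])

```text
validation failed for argument at $.mo...
```

Call:
drive_tool([
  {"turn": [0,0,-0.144]},
  {"turn": [0,0,-0.144]},
  {"turn": [0,0,-0.144]},
  {"turn": [0,0,-0.144]},
  {"turn": [0,0,-0.144]},
  {"turn": [0,0,-0.144]},
  {"turn": [0,0,-0.144]},
  {"turn": [0,0,-0.144]},
  {"turn": [0,0,-0.144]},
  {"turn": [0,0,-0.144]},
  {"turn": [0,0,-0.144]},
])

```text
validation failed for argument at $.mo...
```

```bash
cat >> h.py <<'E'
def goto(x,y,yaw):
    "errors in tool axes: mm to go in tool xyz (z=0) and tool-z turn to go, tilt turn"
    p,q,s=tool(); X=q.as_matrix()
    d=X.T@(np.array([x,y,p[2]])-p)*1000
    W=np.array([[np.cos(yaw),np.sin(yaw),0],[np.sin(yaw),-np.cos(yaw),0],[0,0,-1]])
    rv=R.from_matrix(X.T@W).as_rotvec()
    print("pos",p.round(4),"move",d.round(1),"turn",rv.round(4),"j",np.round(s["joints"],2),"F",np.round(s["ft_force"],1),"M",np.round(s["moment"],2),"w",round(s["width"]*1000,1),"g",s["finger_force"],"t",s["time_s"])
E
python3 -c "
from h import *
goto(.574,-.203,np.radians(187.1))"
```

```text
pos [ 0.1301 -0.5341  0.2307] move [ 5.096e+02 -2.167e+02  4.000e-01] turn [ 3.0000e-04 -2.1000e-03 -3.0267e+00] j [-1.55  0.38  1.3   0.    1.46 -0.22] F [-0.4  0.3  0.4] M [-0.05  0.01  0.02] w 85.4 g 0.0 t 0.1
```

All fields needed in each row.

Call:
drive_tool([
  {"translation": [36,-15.5,0],"turn": [0,0,0],"jaw": 85},
  {"translation": [36,-15.5,0],"turn": [0,0,0],"jaw": 85},
  {"translation": [36,-15.5,0],"turn": [0,0,0],"jaw": 85},
  {"translation": [36,-15.5,0],"turn": [0,0,0],"jaw": 85},
  {"translation": [36,-15.5,0],"turn": [0,0,0],"jaw": 85},
  {"translation": [36,-15.5,0],"turn": [0,0,0],"jaw": 85},
  {"translation": [36,-15.5,0],"turn": [0,0,0],"jaw": 85},
  {"translation": [36,-15.5,0],"turn": [0,0,0],"jaw": 85},
  {"translation": [36,-15.5,0],"turn": [0,0,0],"jaw": 85},
  {"translation": [36,-15.5,0],"turn": [0,0,0],"jaw": 85},
  {"translation": [36,-15.5,0],"turn": [0,0,0],"jaw": 85},
  {"translation": [36,-15.5,0],"turn": [0,0,0],"jaw": 85},
], force=80)

```text
time_s: 1.3
tool_pos: [0.5069, -0.2502, 0.231]
ee_rot: [-0.0, 0.993, 0.119, -0.0]
ft_force: [-0.3, -0.8, 0.1]
width: 0.0851
finger_force: 0.0
```

Call:
drive_tool([
  {"translation": [36,-15,0],"turn": [0,0,0],"jaw": 85},
  {"translation": [36,-15,0],"turn": [0,0,0],"jaw": 85},
  {"translation": [0,0,0],"turn": [0,0,-0.144],"jaw": 85},
  {"translation": [0,0,0],"turn": [0,0,-0.144],"jaw": 85},
  {"translation": [0,0,0],"turn": [0,0,-0.144],"jaw": 85},
  {"translation": [0,0,0],"turn": [0,0,-0.144],"jaw": 85},
  {"translation": [0,0,0],"turn": [0,0,-0.144],"jaw": 85},
  {"translation": [0,0,0],"turn": [0,0,-0.144],"jaw": 85},
  {"translation": [0,0,0],"turn": [0,0,-0.144],"jaw": 85},
  {"translation": [0,0,0],"turn": [0,0,-0.144],"jaw": 85},
  {"translation": [0,0,0],"turn": [0,0,-0.144],"jaw": 85},
  {"translation": [0,0,0],"turn": [0,0,-0.144],"jaw": 85},
])

```text
time_s: 2.5
tool_pos: [0.5686, -0.2052, 0.2309]
ee_rot: [-0.001, 0.666, 0.746, -0.0]
ft_force: [-0.7, -0.1, -0.4]
width: 0.0854
finger_force: 0.0
```

Call:
drive_tool([
  {"translation": [0,0,0],"turn": [0,0,-0.144],"jaw": 85},
  {"translation": [0,0,0],"turn": [0,0,-0.144],"jaw": 85},
  {"translation": [0,0,0],"turn": [0,0,-0.144],"jaw": 85},
  {"translation": [0,0,0],"turn": [0,0,-0.144],"jaw": 85},
  {"translation": [0,0,0],"turn": [0,0,-0.144],"jaw": 85},
  {"translation": [0,0,0],"turn": [0,0,-0.144],"jaw": 85},
  {"translation": [0,0,0],"turn": [0,0,-0.144],"jaw": 85},
  {"translation": [0,0,0],"turn": [0,0,-0.144],"jaw": 85},
  {"translation": [0,0,0],"turn": [0,0,-0.144],"jaw": 85},
  {"translation": [0,0,0],"turn": [0,0,-0.144],"jaw": 85},
  {"translation": [0,0,0],"turn": [0,0,-0.144],"jaw": 85},
  {"translation": [0,0,0],"turn": [0,0,0],"jaw": 85},
])

```text
time_s: 3.7
tool_pos: [0.5686, -0.2052, 0.2309]
ee_rot: [-0.0, -0.061, 0.998, 0.0]
ft_force: [-0.3, 0.0, 0.4]
width: 0.0853
finger_force: 0.0
```

```bash
python3 -c "
from h import *
goto(.574,-.203,np.radians(187.1))"
```

```text
pos [ 0.5686 -0.2052  0.2309] move [-5.6  1.5 -0. ] turn [ 0.0005 -0.0007 -0.0015] j [-0.54  0.48  1.14  0.    1.53 -2.24] F [-0.3  0.   0.4] M [-0.02  0.02 -0.01] w 85.3 g 0.0 t 3.7
```

Call:
drive_tool([
  {"translation": [-2.8,0.7,30],"turn": [0,0,0],"jaw": 85},
  {"translation": [-2.8,0.8,30],"turn": [0,0,0],"jaw": 85},
  {"translation": [0,0,30],"turn": [0,0,0],"jaw": 85},
  {"translation": [0,0,30],"turn": [0,0,0],"jaw": 85},
  {"translation": [0,0,25],"turn": [0,0,0],"jaw": 85},
  {"translation": [0,0,20],"turn": [0,0,0],"jaw": 85},
  {"translation": [0,0,18],"turn": [0,0,0],"jaw": 85},
  {"translation": [0,0,15],"turn": [0,0,0],"jaw": 85},
  {"translation": [0,0,10],"turn": [0,0,0],"jaw": 85},
  {"translation": [0,0,5],"turn": [0,0,0],"jaw": 85},
  {"translation": [0,0,0],"turn": [0,0,0],"jaw": 85},
])

```text
time_s: 4.8
tool_pos: [0.574, -0.2031, 0.018]
ee_rot: [-0.0, -0.06, 0.998, 0.0]
ft_force: [-0.9, -1.2, -0.3]
width: 0.0852
finger_force: 0.0
```

Call:
drive_tool([
  {"translation": [0,0,0],"turn": [0,0,0],"jaw": 60},
  {"translation": [0,0,0],"turn": [0,0,0],"jaw": 60},
  {"translation": [0,0,0],"turn": [0,0,0],"jaw": 60},
  {"translation": [0,0,0],"turn": [0,0,0],"jaw": 60},
], force=25)

```text
time_s: 5.2
tool_pos: [0.5742, -0.2032, 0.0187]
ee_rot: [0.0, -0.06, 0.998, -0.0]
ft_force: [-0.1, 1.0, 0.1]
width: 0.0599
finger_force: 0.0
```

Call:
drive_tool([
  {"translation": [0,0,0],"turn": [0,0,0],"jaw": 50},
  {"translation": [0,0,0],"turn": [0,0,0],"jaw": 50},
  {"translation": [0,0,0],"turn": [0,0,0],"jaw": 50},
], force=25)

```text
time_s: 5.5
tool_pos: [0.5743, -0.2033, 0.0189]
ee_rot: [0.0, -0.061, 0.998, -0.0]
ft_force: [-1.3, -0.4, 5.2]
width: 0.0553
finger_force: 26.1
```

```bash
python3 -c "
from h import *
goto(.574,-.203,np.radians(187.1))
s=imaging.camera('scene'); crop('scene',s,170,190,310,310,5,'grasp1')"
```

```text
pos [ 0.5743 -0.2033  0.0189] move [ 0.2  0.4 -0. ] turn [-0.0007  0.0007 -0.0027] j [-0.53  0.7   1.4  -0.    1.05 -2.23] F [-1.3 -0.4  5.2] M [-0.09  0.17  0.02] w 55.3 g 26.097191870212555 t 5.5
```

View pics/grasp1.png

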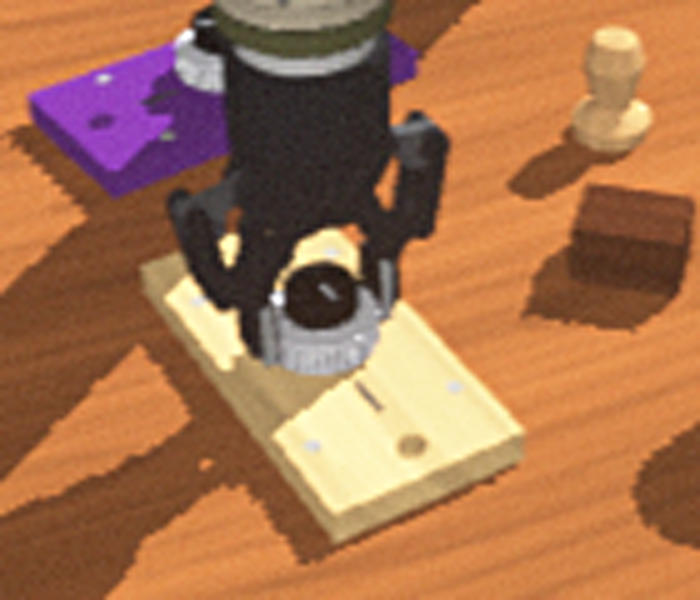

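Call:
drive_tool([
  {"translation": [0,0,0],"turn": [0,0,0],"jaw": 45},
  {"translation": [0,0,0],"turn": [0,0,0],"jaw": 45},
  {"translation": [0,0,-2],"turn": [0,0,0],"jaw": 45},
  {"translation": [0,0,-4],"turn": [0,0,0],"jaw": 45},
  {"translation": [0,0,-8],"turn": [0,0,0],"jaw": 45},
  {"translation": [0,0,-15],"turn": [0,0,0],"jaw": 45},
  {"translation": [0,0,-22],"turn": [0,0,0],"jaw": 45},
  {"translation": [0,0,-25],"turn": [0,0,0],"jaw": 45},
  {"translation": [0,0,-25],"turn": [0,0,0],"jaw": 45},
  {"translation": [0,0,-18],"turn": [0,0,0],"jaw": 45},
  {"translation": [0,0,-10],"turn": [0,0,0],"jaw": 45},
  {"translation": [0,0,-3],"turn": [0,0,0],"jaw": 45},
], force=80)

```text
time_s: 6.75
tool_pos: [0.5742, -0.2031, 0.1512]
ee_rot: [0.001, -0.061, 0.998, -0.0]
ft_force: [-0.2, 0.2, -4.3]
width: 0.0534
finger_force: 84.8
```

```bash
python3 -c "
from h import *
goto(.574,-.203,np.radians(187.1))
s=imaging.camera('scene'); t=imaging.camera('top'); np.savez('lift.npz',s=s,t=t)
a=cv2.resize(s[150:300,170:320],None,fx=2.6,fy=2.6,interpolation=cv2.INTER_CUBIC);b=cv2.resize(t[110:230,290:410],None,fx=3.25,fy=3.25,interpolation=cv2.INTER_CUBIC)
cv2.imwrite('pics/lift.png',np.hstack([a,b])[:,:,::-1])"
```

```text
pos [ 0.5742 -0.2031  0.1512] move [ 0.2  0.2 -0. ] turn [-0.0007  0.001  -0.0026] j [-0.53  0.55  1.25  0.    1.34 -2.23] F [-0.2  0.2 -4.3] M [ 0.06 -0.03  0.  ] w 53.4 g 84.76283311843872 t 6.75
```

View pics/lift.png

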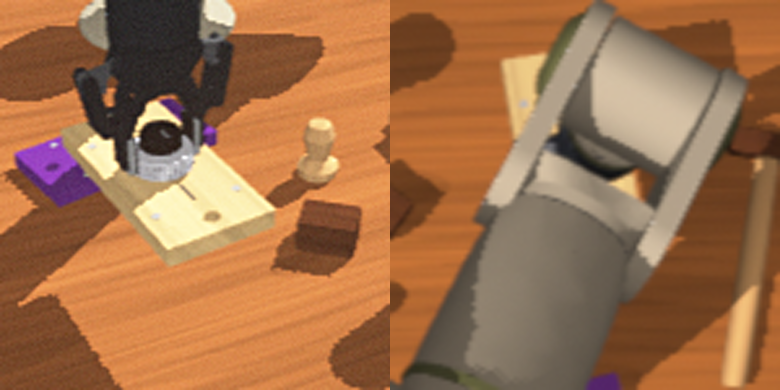

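Call:
drive_tool([
  {"translation": [0.3,10,0],"turn": [0,0,0],"jaw": 45},
  {"translation": [0.7,25,0],"turn": [0,0,0],"jaw": 45},
  {"translation": [1,38,0],"turn": [0,0,0],"jaw": 45},
  {"translation": [1,40,0],"turn": [0,0,0],"jaw": 45},
  {"translation": [1,40,0],"turn": [0,0,0],"jaw": 45},
  {"translation": [1,40,0],"turn": [0,0,0],"jaw": 45},
  {"translation": [1,40,0],"turn": [0,0,0],"jaw": 45},
  {"translation": [1,40,0],"turn": [0,0,0],"jaw": 45},
  {"translation": [1,40,0],"turn": [0,0,0],"jaw": 45},
  {"translation": [1,40,0],"turn": [0,0,0],"jaw": 45},
  {"translation": [1,35,0],"turn": [0,0,0],"jaw": 45},
  {"translation": [1,25,0],"turn": [0,0,0],"jaw": 45},
])

```text
time_s: 8.05
tool_pos: [0.5116, 0.2081, 0.1495]
ee_rot: [-0.001, -0.061, 0.998, 0.0]
ft_force: [-0.1, -0.8, -4.1]
width: 0.0531
finger_force: 85.0
```

Call:
drive_tool([
  {"translation": [0,5,0],"turn": [0,0,0.043],"jaw": 45},
  {"translation": [0,0,0],"turn": [0,0,0.043],"jaw": 45},
  {"translation": [0,0,0],"turn": [0,0,0.043],"jaw": 45},
  {"translation": [0,0,0],"turn": [0,0,0.043],"jaw": 45},
  {"translation": [0,0,0],"turn": [0,0,0],"jaw": 45},
])

```text
time_s: 8.55
tool_pos: [0.5118, 0.2108, 0.1495]
ee_rot: [-0.001, 0.025, 1.0, -0.0]
ft_force: [0.4, 0.1, -4.1]
width: 0.0533
finger_force: 85.0
```

```bash
python3 -c "
from h import *
goto(.5097,.2109,np.radians(177.2))"
```

```text
pos [0.5118 0.2108 0.1495] move [ 2.1 -0.1  0. ] turn [-0.0003 -0.0019 -0.0019] j [ 0.18  0.46  1.42  0.    1.26 -1.34] F [ 0.4  0.1 -4.1] M [-0.01 -0.01 -0.  ] w 53.3 g 84.99213337898254 t 8.55
```

Call:
drive_tool([
  {"translation": [2.1,0,5],"turn": [0,0,0],"jaw": 45},
  {"translation": [0,0,12],"turn": [0,0,0],"jaw": 45},
  {"translation": [0,0,12],"turn": [0,0,0],"jaw": 45},
  {"translation": [0,0,4],"turn": [0,0,0],"jaw": 45},
  {"translation": [0,0,0],"turn": [0,0,0],"jaw": 45},
])

```text
time_s: 9.05
tool_pos: [0.5101, 0.2105, 0.1162]
ee_rot: [-0.001, 0.025, 1.0, -0.0]
ft_force: [-0.4, 0.3, -3.1]
width: 0.0534
finger_force: 85.0
```

```bash
python3 -c "
from h import *
goto(.5097,.2109,np.radians(177.2))
s=imaging.camera('scene'); t=imaging.camera('top'); np.savez('above.npz',s=s,t=t)
a=cv2.resize(s[135:245,300:410],None,fx=4,fy=4,interpolation=cv2.INTER_CUBIC);b=cv2.resize(t[140:240,165:255],None,fx=4,fy=4.4,interpolation=cv2.INTER_CUBIC)
cv2.imwrite('pics/above.png',np.hstack([a,b])[:,:,::-1])"
```

```text
pos [0.5101 0.2105 0.1162] move [0.4 0.4 0. ] turn [-0.0005 -0.002  -0.0019] j [ 0.18  0.49  1.47  0.    1.18 -1.34] F [-0.4  0.3 -3.1] M [-0.02  0.01  0.01] w 53.4 g 85.04179358482361 t 9.05
```

View pics/above.png

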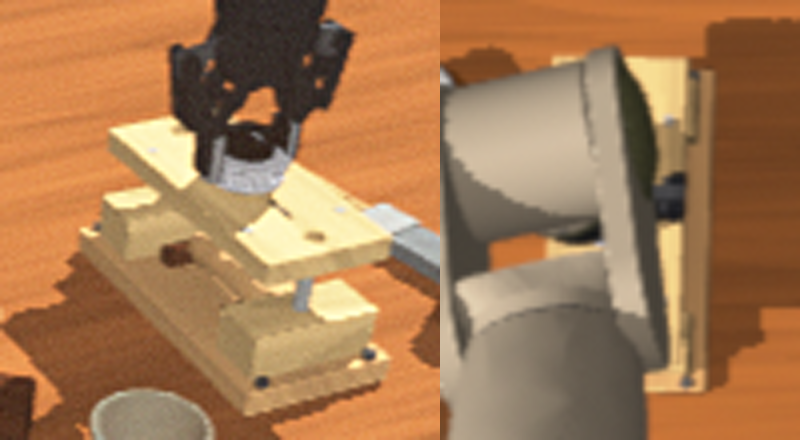

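```bash
python3 - <<'E'
from h import *
d=np.load('above.npz'); s=d['s']; zt=.1153
g=cv2.cvtColor(s,cv2.COLOR_RGB2GRAY).astype(float)
def cen(g,x0,y0,x1,y1,k=15):
    w=np.clip(np.median(g[y0:y1,x0:x1])-k-g[y0:y1,x0:x1],0,None); yy,xx=np.mgrid[y0:y1,x0:x1]
    return ((w*xx).sum()/w.sum(),(w*yy).sum()/w.sum())
c=cen(g,374,190,384,198); print("hole above",c,ray("scene",c,zt-.002), ray("scene",c,zt))
c=cen(g,367,182,375,190); print("mark",c,ray("scene",c,zt))
# same hole & mark on the bench at first, scene vs top bias
g0=cv2.cvtColor(cv2.imread("pics/scene0.png"),cv2.COLOR_BGR2GRAY).astype(float)
e=proj("scene",[[.6595,-.1921,.018],[.6211,-.1988,.018],[.4904,-.2132,.018]]); print(e)
for p in e:
    x,y=np.round(p).astype(int); c=cen(g0,x-6,y-5,x+7,y+6); print(c,ray("scene",c,.016))
# shoulder pin in scene now
print("pin proj hi", proj("scene",[[.5945,.2065,.055],[.5945,.2065,.089]]))
# grasp lift image
L=np.load('lift.npz')['s']; gl=cv2.cvtColor(L,cv2.COLOR_RGB2GRAY).astype(float)
c=cen(gl,246,228,257,238); print("lift hole",c,ray("scene",c,.1303+.018))
# top view plate right edge
t=d['t']; print([ (t[y,215:232].sum(1)).tolist() for y in (165,205)])
E
```

```text
hole above (np.float64(378.638198757764), np.float64(193.79658385093168)) [0.59474611 0.2101275  0.1133    ] [0.59731761 0.20764582 0.1153    ]
mark (np.float64(368.4960957834461), np.float64(185.47371160853723)) [0.54891501 0.21084653 0.1153    ]
[[251.56080341 278.67504024]
 [242.63835749 269.31884564]
 [218.81142043 240.28354199]]
(np.float64(252.61491108071135), np.float64(279.5061559507524)) [ 0.66110406 -0.19016928  0.016     ]
(np.float64(240.86676994577846), np.float64(267.0007745933385)) [ 0.60955659 -0.19878868  0.016     ]
(np.float64(217.23254281949934), np.float64(238.17654808959156)) [ 0.47750591 -0.21326618  0.016     ]
pin proj hi [[374.10090145 212.00525746]
 [376.06716958 201.65621926]]
lift hole (np.float64(251.30782918149467), np.float64(232.7855871886121)) [ 0.65811298 -0.1900165   0.1483    ]
[[129, 144, 329, 551, 614, 618, 601, 582, 571, 570, 533, 398, 349, 277, 243, 321, 349], [412, 229, 192, 194, 196, 264, 511, 588, 600, 554, 413, 329, 334, 339, 340, 342, 284]]
```

Call:
drive_tool([
  {"translation": [0.2,0.2,4],"turn": [0,0,0],"jaw": 45},
  {"translation": [0,0,4],"turn": [0,0,0],"jaw": 45},
  {"translation": [0,0,3],"turn": [0,0,0],"jaw": 45},
  {"translation": [0,0,3],"turn": [0,0,0],"jaw": 45},
  {"translation": [0,0,0],"turn": [0,0,0],"jaw": 45},
])

```text
time_s: 9.65
tool_pos: [0.5101, 0.2108, 0.1029]
ee_rot: [-0.0, 0.025, 1.0, -0.0]
ft_force: [0.5, 0.2, -4.1]
width: 0.0533
finger_force: 85.0
```

```bash
python3 -c "
from h import *
goto(.5097,.2109,np.radians(177.2))"
```

```text
pos [0.5101 0.2108 0.1029] move [0.4 0.1 0. ] turn [-0.0002 -0.0008 -0.0019] j [ 0.18  0.51  1.49  0.    1.15 -1.34] F [ 0.5  0.2 -4.1] M [-0.01  0.05 -0.  ] w 53.3 g 85.04327416419983 t 9.65
```

Underside ≈ 84 mm, free. Continue gently.

Call:
drive_tool([
  {"translation": [0,0,2],"turn": [0,0,0],"jaw": 45},
  {"translation": [0,0,2],"turn": [0,0,0],"jaw": 45},
  {"translation": [0,0,0],"turn": [0,0,0],"jaw": 45},
])

```text
time_s: 9.95
tool_pos: [0.5099, 0.2111, 0.0992]
ee_rot: [-0.0, 0.025, 1.0, 0.0]
ft_force: [-3.3, 2.0, -2.5]
width: 0.0533
finger_force: 85.2
```

Call:
drive_tool([
  {"translation": [0,0,2],"turn": [0,0,0],"jaw": 45},
  {"translation": [0,0,2],"turn": [0,0,0],"jaw": 45},
  {"translation": [0,0,0],"turn": [0,0,0],"jaw": 45},
])

```text
time_s: 10.25
tool_pos: [0.5097, 0.2112, 0.095]
ee_rot: [-0.001, 0.025, 1.0, 0.0]
ft_force: [-3.7, 4.2, -4.4]
width: 0.0532
finger_force: 85.4
```

```bash
python3 -c "
from h import *
goto(.5097,.2109,np.radians(177.2))"
```

```text
pos [0.5097 0.2112 0.095 ] move [ 0.  -0.3 -0. ] turn [ 0.0007 -0.0015 -0.0021] j [ 0.18  0.52  1.49  0.    1.13 -1.34] F [-3.7  4.2 -4.4] M [ 0.8   0.68 -0.12] w 53.2 g 85.37449836730957 t 10.25
```

Call:
drive_tool([
  {"translation": [0.7,0.7,0],"turn": [0,0,0],"jaw": 45},
  {"translation": [0,0,2],"turn": [0,0,0],"jaw": 45},
  {"translation": [0,0,0],"turn": [0,0,0],"jaw": 45},
])

```text
time_s: 10.55
tool_pos: [0.5096, 0.2115, 0.0931]
ee_rot: [-0.0, 0.025, 1.0, -0.0]
ft_force: [-2.7, 1.6, -3.8]
width: 0.0529
finger_force: 85.3
```

```bash
python3 -c "
from h import *
goto(.5097,.2109,np.radians(177.2))"
```

```text
pos [0.5096 0.2115 0.0931] move [-0.1 -0.6  0. ] turn [-0.0001 -0.0003 -0.002 ] j [ 0.18  0.52  1.5  -0.    1.12 -1.34] F [-2.7  1.6 -3.8] M [ 0.33  0.49 -0.09] w 52.9 g 85.31984567642212 t 10.55
```

Call:
drive_tool([
  {"translation": [0.7,0.2,0],"turn": [0,0,0],"jaw": 45},
  {"translation": [0,0,2.5],"turn": [0,0,0],"jaw": 45},
  {"translation": [0,0,2.5],"turn": [0,0,0],"jaw": 45},
  {"translation": [0,0,0],"turn": [0,0,0],"jaw": 45},
])

```text
time_s: 10.95
tool_pos: [0.509, 0.2116, 0.0879]
ee_rot: [-0.0, 0.025, 1.0, -0.0]
ft_force: [-0.2, -0.2, -4.2]
width: 0.0532
finger_force: 85.2
```

```bash
python3 -c "
from h import *
goto(.5097,.2109,np.radians(177.2))"
```

```text
pos [0.509  0.2116 0.0879] move [-0.7 -0.6  0. ] turn [-0.0004 -0.0002 -0.0019] j [ 0.18  0.53  1.51 -0.    1.11 -1.34] F [-0.2 -0.2 -4.2] M [0.06 0.06 0.04] w 53.2 g 85.24306297302246 t 10.95
```

Free sliding. Seat expected at TCP z ≈ 0.074.

Call:
drive_tool([
  {"translation": [0,0,3],"turn": [0,0,0],"jaw": 45},
  {"translation": [0,0,3],"turn": [0,0,0],"jaw": 45},
  {"translation": [0,0,3],"turn": [0,0,0],"jaw": 45},
  {"translation": [0,0,2],"turn": [0,0,0],"jaw": 45},
  {"translation": [0,0,1],"turn": [0,0,0],"jaw": 45},
  {"translation": [0,0,0],"turn": [0,0,0],"jaw": 45},
])

```text
time_s: 11.55
tool_pos: [0.509, 0.2117, 0.0762]
ee_rot: [-0.0, 0.025, 1.0, -0.0]
ft_force: [-0.6, -0.0, -3.8]
width: 0.0535
finger_force: 85.2
```

Call:
drive_tool([
  {"translation": [0,0,1],"turn": [0,0,0],"jaw": 45},
  {"translation": [0,0,0],"turn": [0,0,0],"jaw": 45},
])

```text
time_s: 11.75
tool_pos: [0.509, 0.2118, 0.0753]
ee_rot: [0.0, 0.025, 1.0, -0.0]
ft_force: [0.5, 0.8, -4.2]
width: 0.0535
finger_force: 85.2
```

Call:
drive_tool([
  {"translation": [0,0,1],"turn": [0,0,0],"jaw": 45},
  {"translation": [0,0,0],"turn": [0,0,0],"jaw": 45},
])

```text
time_s: 11.95
tool_pos: [0.5091, 0.2118, 0.0745]
ee_rot: [0.0, 0.025, 1.0, 0.0]
ft_force: [0.2, -0.1, -2.9]
width: 0.0532
finger_force: 85.5
```

```bash
python3 -c "
from h import *
goto(.5097,.2109,np.radians(177.2))"
```

```text
pos [0.5091 0.2118 0.0745] move [-0.7 -0.9  0. ] turn [ 0.0001  0.0003 -0.0018] j [ 0.18  0.55  1.52 -0.    1.08 -1.34] F [ 0.2 -0.1 -2.9] M [-0.05  0.06  0.04] w 53.2 g 85.48003435134888 t 11.95
```

Call:
drive_tool([
  {"translation": [0,0,0.6],"turn": [0,0,0],"jaw": 45},
  {"translation": [0,0,0],"turn": [0,0,0],"jaw": 45},
])

```text
time_s: 12.15
tool_pos: [0.5091, 0.2118, 0.0744]
ee_rot: [0.0, 0.025, 1.0, 0.0]
ft_force: [-3.5, -0.6, 4.8]
width: 0.0537
finger_force: 85.8
```

Call:
drive_tool([
  {"translation": [0,0,0.6],"turn": [0,0,0],"jaw": 45},
  {"translation": [0,0,0],"turn": [0,0,0],"jaw": 45},
])

```text
time_s: 12.35
tool_pos: [0.5091, 0.2118, 0.0743]
ee_rot: [0.001, 0.025, 1.0, 0.0]
ft_force: [-4.4, -1.2, 10.7]
width: 0.0532
finger_force: 86.4
```

Call:
drive_tool([
  {"translation": [0,0,0],"turn": [0,0,0.08],"jaw": 45},
  {"translation": [0,0,0],"turn": [0,0,0.1],"jaw": 45},
  {"translation": [0,0,0],"turn": [0,0,0.1],"jaw": 45},
  {"translation": [0,0,0],"turn": [0,0,0.1],"jaw": 45},
  {"translation": [0,0,0],"turn": [0,0,0.1],"jaw": 45},
  {"translation": [0,0,0],"turn": [0,0,0.02],"jaw": 45},
  {"translation": [0,0,0],"turn": [0,0,0],"jaw": 45},
])

```text
time_s: 13.05
tool_pos: [0.5094, 0.2126, 0.0744]
ee_rot: [0.001, 0.272, 0.962, 0.001]
ft_force: [-3.1, 3.8, 8.5]
width: 0.0532
finger_force: 86.4
```

```bash
python3 -c "
from h import *
goto(.5097,.2109,np.radians(177.2))"
```

```text
pos [0.5094 0.2126 0.0744] move [-1.2 -1.2 -0. ] turn [ 0.0021  0.0016 -0.5025] j [ 0.18  0.55  1.52  0.    1.07 -0.84] F [-3.1  3.8  8.5] M [ 0.46  0.58 -0.24] w 53.2 g 86.37911081314087 t 13.05
```

Call:
drive_tool([
  {"translation": [0,0,0],"turn": [0,0,0.1],"jaw": 45},
  {"translation": [0,0,0],"turn": [0,0,0.1],"jaw": 45},
  {"translation": [0,0,0],"turn": [0,0,0.1],"jaw": 45},
  {"translation": [0,0,0],"turn": [0,0,0.1],"jaw": 45},
  {"translation": [0,0,0],"turn": [0,0,0.1],"jaw": 45},
  {"translation": [0,0,0],"turn": [0,0,0.1],"jaw": 45},
  {"translation": [0,0,0],"turn": [0,0,0.1],"jaw": 45},
  {"translation": [0,0,0],"turn": [0,0,0.1],"jaw": 45},
  {"translation": [0,0,0],"turn": [0,0,0.1],"jaw": 45},
  {"translation": [0,0,0],"turn": [0,0,0.1],"jaw": 45},
  {"translation": [0,0,0],"turn": [0,0,0.1],"jaw": 45},
  {"translation": [0,0,0],"turn": [0,0,0.1],"jaw": 45},
])

```text
time_s: 14.25
tool_pos: [0.5109, 0.2129, 0.0744]
ee_rot: [0.001, 0.769, 0.639, 0.003]
ft_force: [4.2, 6.2, 3.9]
width: 0.0533
finger_force: 85.8
```

```bash
python3 -c "
from h import *
goto(.5097,.2109,np.radians(177.2))"
```

```text
pos [0.5109 0.2129 0.0744] move [-2.2 -0.8 -0. ] turn [ 6.8000e-03  1.7000e-03 -1.7057e+00] j [0.18 0.55 1.52 0.   1.07 0.36] F [4.2 6.2 3.9] M [ 0.95 -0.42  0.27] w 53.3 g 85.82377195358276 t 14.25
```

Call:
drive_tool([
  {"translation": [0.8,0.4,0],"turn": [0,0,0.06],"jaw": 45},
  {"translation": [0,0,0],"turn": [0,0,0.06],"jaw": 45},
  {"translation": [0,0,0],"turn": [0,0,0],"jaw": 45},
])

```text
time_s: 14.55
tool_pos: [0.5111, 0.2129, 0.0744]
ee_rot: [0.001, 0.805, 0.593, 0.002]
ft_force: [1.8, 0.6, 6.0]
width: 0.0531
finger_force: 86.1
```

```bash
python3 -c "
from h import *
goto(.5097,.2109,np.radians(177.2))"
```

```text
pos [0.5111 0.2129 0.0744] move [-2.3 -0.7 -0. ] turn [ 5.1000e-03  1.8000e-03 -1.8239e+00] j [0.18 0.55 1.52 0.   1.07 0.48] F [1.8 0.6 6. ] M [ 0.26 -0.12 -0.23] w 53.1 g 86.0532009601593 t 14.55
```

Call:
drive_tool([
  {"translation": [0,0,0],"turn": [0,0,0.06],"jaw": 45},
  {"translation": [0,0,0],"turn": [0,0,0.06],"jaw": 45},
  {"translation": [0,0,0],"turn": [0,0,0],"jaw": 45},
])

```text
time_s: 14.85
tool_pos: [0.5113, 0.2129, 0.0744]
ee_rot: [0.001, 0.84, 0.543, 0.002]
ft_force: [2.6, 1.2, 4.6]
width: 0.0532
finger_force: 86.0
```

```bash
python3 -c "
from h import *
goto(.5097,.2109,np.radians(177.2))"
```

```text
pos [0.5113 0.2129 0.0744] move [-2.4 -0.6 -0. ] turn [ 5.800e-03  1.800e-03 -1.944e+00] j [0.18 0.55 1.52 0.   1.07 0.6 ] F [2.6 1.2 4.6] M [ 0.24 -0.24 -0.22] w 53.2 g 86.001216173172 t 14.85
```

Call:
drive_tool([
  {"translation": [0,0,0],"turn": [0,0,0.06],"jaw": 45},
  {"translation": [0,0,0],"turn": [0,0,0.06],"jaw": 45},
  {"translation": [0,0,0],"turn": [0,0,0],"jaw": 45},
])

```text
time_s: 15.15
tool_pos: [0.5114, 0.2128, 0.0744]
ee_rot: [0.001, 0.87, 0.492, 0.003]
ft_force: [2.8, 1.3, 5.9]
width: 0.0534
finger_force: 86.0
```

```bash
python3 -c "
from h import *
goto(.5097,.2109,np.radians(177.2))"
```

```text
pos [0.5114 0.2128 0.0744] move [-2.5 -0.5 -0. ] turn [ 6.3000e-03  1.8000e-03 -2.0633e+00] j [0.18 0.55 1.52 0.   1.07 0.72] F [2.8 1.3 5.9] M [ 0.18 -0.5  -0.2 ] w 53.4 g 86.03393912315369 t 15.15
```

Call:
drive_tool([
  {"translation": [0,0,0],"turn": [0,0,0.06],"jaw": 45},
  {"translation": [0,0,0],"turn": [0,0,0.06],"jaw": 45},
  {"translation": [0,0,0],"turn": [0,0,0],"jaw": 45},
])

```text
time_s: 15.45
tool_pos: [0.5116, 0.2127, 0.0744]
ee_rot: [0.001, 0.898, 0.439, 0.003]
ft_force: [5.1, 0.0, 6.3]
width: 0.0535
finger_force: 86.0
```

```bash
python3 -c "
from h import *
goto(.5097,.2109,np.radians(177.2))"
```

```text
pos [0.5116 0.2127 0.0744] move [-2.6 -0.4 -0. ] turn [ 6.7000e-03  1.7000e-03 -2.1832e+00] j [0.18 0.55 1.52 0.   1.07 0.84] F [5.1 0.  6.3] M [ 0.14 -0.57 -0.22] w 53.5 g 86.0082757472992 t 15.45
```

Call:
drive_tool([
  {"translation": [0,0,0],"turn": [0,0,0.06],"jaw": 45},
  {"translation": [0,0,0],"turn": [0,0,0.06],"jaw": 45},
  {"translation": [0,0,0],"turn": [0,0,0],"jaw": 45},
])

```text
time_s: 15.75
tool_pos: [0.5116, 0.2126, 0.0744]
ee_rot: [0.001, 0.923, 0.385, 0.003]
ft_force: [5.0, -1.5, 4.9]
width: 0.0531
finger_force: 86.0
```

```bash
python3 -c "
from h import *
goto(.5097,.2109,np.radians(177.2))"
```

```text
pos [0.5116 0.2126 0.0744] move [-2.6 -0.2 -0. ] turn [ 7.1000e-03  1.6000e-03 -2.3032e+00] j [ 0.18  0.55  1.52 -0.    1.07  0.96] F [ 5.  -1.5  4.9] M [ 0.05 -0.65 -0.17] w 53.1 g 85.99693894386292 t 15.75
```

Call:
drive_tool([
  {"translation": [0,0,0],"turn": [0,0,0.05],"jaw": 45},
  {"translation": [0,0,0],"turn": [0,0,0.03],"jaw": 45},
  {"translation": [0,0,0],"turn": [0,0,0],"jaw": 45},
])

```text
time_s: 16.05
tool_pos: [0.5115, 0.2132, 0.0744]
ee_rot: [0.001, 0.937, 0.35, 0.003]
ft_force: [4.7, 2.8, 4.8]
width: 0.0532
finger_force: 86.0
```

```bash
python3 -c "
from h import *
goto(.5097,.2109,np.radians(177.2))"
```

```text
pos [0.5115 0.2132 0.0744] move [-2.8  0.6 -0. ] turn [ 7.5000e-03  1.6000e-03 -2.3776e+00] j [ 0.18  0.55  1.52 -0.    1.07  1.04] F [4.7 2.8 4.8] M [ 0.65 -0.54  1.86] w 53.2 g 85.957932472229 t 16.05
```

Call:
drive_tool([
  {"translation": [0,0,0],"turn": [0,0,-0.012],"jaw": 45},
  {"translation": [0,0,0],"turn": [0,0,0],"jaw": 45},
])

```text
time_s: 16.25
tool_pos: [0.5114, 0.2132, 0.0744]
ee_rot: [0.001, 0.935, 0.356, 0.003]
ft_force: [4.2, 3.4, 6.4]
width: 0.053
finger_force: 86.0
```

```bash
python3 -c "
from h import *
goto(.5097,.2109,np.radians(177.2))
s=imaging.camera('scene'); t=imaging.camera('top')
a=cv2.resize(s[135:245,300:410],None,fx=5,fy=5,interpolation=cv2.INTER_CUBIC)
cv2.imwrite('pics/stop.png',a[:,:,::-1])"
```

```text
pos [0.5114 0.2132 0.0744] move [-2.8  0.6 -0. ] turn [ 7.3000e-03  1.1000e-03 -2.3656e+00] j [0.18 0.55 1.52 0.   1.07 1.02] F [4.2 3.4 6.4] M [ 0.73 -0.51  1.56] w 53.0 g 85.97172260284424 t 16.25
```

View pics/stop.png

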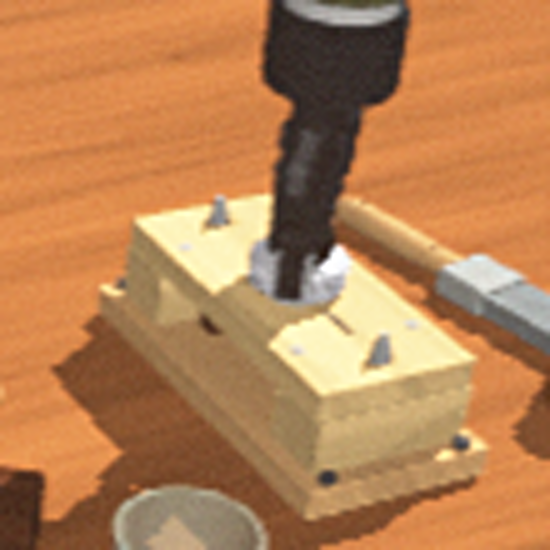

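Call:
drive_tool([
  {"translation": [0,0,0],"turn": [0,0,-0.03],"jaw": 45},
  {"translation": [0,0,0],"turn": [0,0,0],"jaw": 45},
])

```text
time_s: 16.55
tool_pos: [0.5114, 0.2132, 0.0744]
ee_rot: [0.0, 0.93, 0.368, 0.003]
ft_force: [3.4, 3.4, 5.2]
width: 0.0532
finger_force: 86.0
```

```bash
python3 -c "
from h import *
goto(.5097,.2109,np.radians(177.2))"
```

```text
pos [0.5114 0.2132 0.0744] move [-2.8  0.6 -0. ] turn [ 7.300e-03  1.000e-04 -2.338e+00] j [0.18 0.55 1.52 0.   1.07 1.  ] F [3.4 3.4 5.2] M [ 0.63 -0.46  0.34] w 53.2 g 86.00434184074402 t 16.55
```

Call:
drive_tool([
  {"translation": [0,0,0],"turn": [0,0,0],"jaw": 62},
  {"translation": [0,0,0],"turn": [0,0,0],"jaw": 75},
  {"translation": [0,0,0],"turn": [0,0,0],"jaw": 82},
  {"translation": [0,0,0],"turn": [0,0,0],"jaw": 82},
  {"translation": [0,0,-5],"turn": [0,0,0],"jaw": 82},
  {"translation": [0,0,-15],"turn": [0,0,0],"jaw": 82},
  {"translation": [0,0,-30],"turn": [0,0,0],"jaw": 82},
  {"translation": [0,0,-35],"turn": [0,0,0],"jaw": 82},
  {"translation": [0,0,-35],"turn": [0,0,0],"jaw": 82},
  {"translation": [0,0,-20],"turn": [0,0,0],"jaw": 82},
])

```text
time_s: 17.55
tool_pos: [0.51, 0.2126, 0.2164]
ee_rot: [0.0, 0.93, 0.368, 0.002]
ft_force: [0.1, 0.1, -0.6]
width: 0.0818
finger_force: 0.0
```

```bash
python3 -c "
from h import *
goto(.5097,.2109,np.radians(177.2))
s=imaging.camera('scene'); 
a=cv2.resize(s[150:240,310:400],None,fx=6.6,fy=6.6,interpolation=cv2.INTER_CUBIC)
cv2.imwrite('pics/end.png',a[:,:,::-1])"
```

```text
pos [0.51   0.2126 0.2164] move [-1.3  1.  -0. ] turn [ 4.9000e-03  8.0000e-04 -2.3399e+00] j [0.18 0.39 1.32 0.   1.42 1.  ] F [ 0.1  0.1 -0.6] M [-0.   -0.07 -0.03] w 81.8 g 0.0 t 17.55
```

View pics/end.png

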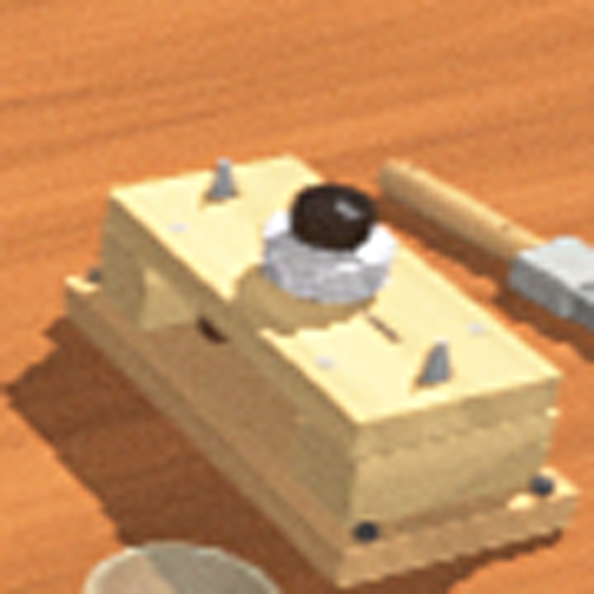

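Call:
drive_tool([
  {"translation": [-10,11,-10],"turn": [0,0,0],"jaw": 82},
  {"translation": [-24,26,-10],"turn": [0,0,0],"jaw": 82},
  {"translation": [-24,26,0],"turn": [0,0,0],"jaw": 82},
  {"translation": [-24,26,0],"turn": [0,0,0],"jaw": 82},
  {"translation": [-24,26,0],"turn": [0,0,0],"jaw": 82},
  {"translation": [-24,26,0],"turn": [0,0,0],"jaw": 82},
  {"translation": [-24,26,0],"turn": [0,0,0],"jaw": 82},
  {"translation": [-24,26,0],"turn": [0,0,0],"jaw": 82},
  {"translation": [-24,26,0],"turn": [0,0,0],"jaw": 82},
  {"translation": [-10,11,0],"turn": [0,0,0],"jaw": 82},
  {"translation": [0,0,0],"turn": [0,0,0],"jaw": 82},
])

```text
time_s: 18.7
tool_pos: [0.5115, -0.1021, 0.2325]
ee_rot: [-0.0, 0.931, 0.366, -0.001]
ft_force: [0.5, 0.3, -0.2]
width: 0.0821
finger_force: 0.0
```

```bash
python3 - <<'E'
from h import *
goto(.5097,.2109,np.radians(177.2))
S=np.mean([imaging.camera('scene').astype(float) for _ in range(8)],0); T=np.mean([imaging.camera('top').astype(float) for _ in range(8)],0); np.savez('end.npz',s=S,t=T)
cu=cv2.INTER_CUBIC
t0=cv2.imread('pics/top0.png')[:,:,::-1].astype(float)
c=proj("top",[[.5105,.2115,.095]])[0].round().astype(int); print(c)
a=cv2.resize(T[c[1]-22:c[1]+18,c[0]-20:c[0]+20],(400,400),interpolation=cu)
b=cv2.resize(t0[146:186,322:362],(400,400),interpolation=cu)
cv2.imwrite('pics/end2.png',np.clip(np.hstack([a,b]),0,255)[:,:,::-1].astype(np.uint8))
E
```

```text
pos [ 0.5115 -0.1021  0.2325] move [ 2.120e+02 -2.303e+02  2.000e-01] turn [-1.5000e-03 -1.2000e-03 -2.3429e+00] j [-0.42  0.33  1.37 -0.    1.44  0.4 ] F [ 0.5  0.3 -0.2] M [-0.02 -0.01 -0.02] w 82.1 g 0.0 t 18.7
[209 188]
```

View pics/end2.png

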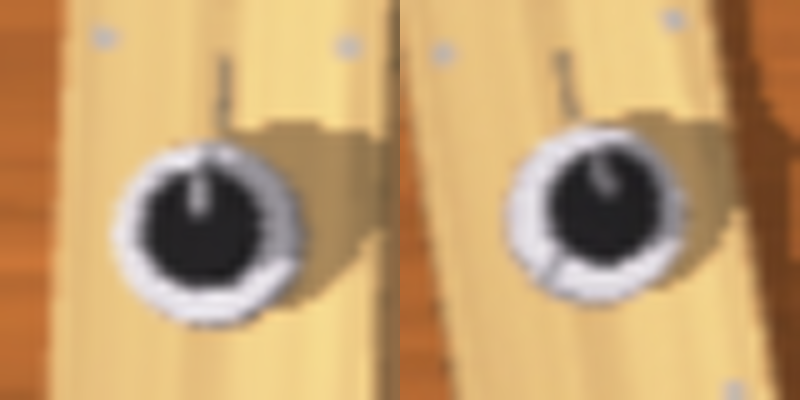

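```bash
python3 -c "
from cell import r
print(r.sign_off())"
```

```text
the job is handed in; nothing more can be done
None
```

The plate lies flush on both jig shoulders, the ring is turned to its stop with its mark at the plate's mark, the upper knob looks unmoved in the last picture, and the gripper has let go and moved clear. I handed the job in at about 20 s; no verdict was returned.

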